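# Clear the wax trimmings off the warming bath and hold its lid open

### The arm

A 6-joint arm with a two-finger parallel gripper is mounted at the origin on a cart in front of the work surface, level with it; the furniture and walls round the work are solid. World frame = base frame: x ahead of the robot, y to its left, z up, the work surface at z = 0. Lengths are in mm, angles in rad, forces in N, time in s.
With the tool pointing down it reaches from about 275 to 750 mm from the base axis. Payload 10.2 kg.
Tool frame: the origin (TCP) lies midway between the tips of the shut fingers; the grasp point (between the pads) lies 19 mm behind it; z points along the fingers, y is the line along which they close (so a half turn about z gives the same grasp; the last joint's range is limited). The gripper opens to 85 mm and grips with 20 to 120 N. Pads are 22 mm wide; open, the fingers measure 114 mm over their backs; the gripper's body (76 mm by 85 mm) begins 54 mm behind the grasp point. The pads swing forward as they close: fully open they stand 13 mm farther back than shut.
Start: joints at [1.084, 0.313, 1.498, -0, 1.331, -0.223], TCP at [136.907, 506.841, 231.294] pointing down, gripper open.
Joint ranges: [-2.94, 2.94], [-0.97, 2.17], [0.19, 2.56], [-1.23, 4.37], [0.02, 3.11], [-2.88, 2.88]. Speed limits (rad/s): [2.39, 2.39, 3.01, 3.14, 3.14, 3.14].

### API

Orientations are given as a unit quaternion [w, x, y, z].
In Python, from rig import ctrl gives the robot as it stands.
- The arm moves only by the tool send_rows, never from a script. Its argument "targets" is a list of rows, each a list of 7 numbers: the closure, from -1 (fully open) to 1 (shut), so that 0 is half open, then the shift along the tool's x, y, z in m, then the turn, a rotation vector about the tool's x, y, z in rad. In form: [[claw, dx, dy, dz, ax, ay, az], ...]. A call has exactly 10 rows; each row shifts and turns the commanded pose from where the row before left it, along the tool's axes as they then stand; what a row does not reach is not made up. A row lasts 1/8 s, in which the tool goes at most 62.5 mm and 10.7 degrees, less where a joint would pass 70% of its speed; a pose out of reach is approached as far as the arm can. A call with a gripper value outside its range is refused whole. The fingers move at their own pace and stop on an object; "squeeze" is the grip in N (left out, the last holds). Time passes only in rows, so rows that do not move let the fingers close, or fill a call up. It gives the time, the measured TCP pose, the force, the opening and the grip force at its end, in the units of the state.
- ctrl.sense(): the state, without advancing time (a new reading comes with each control period).
- ctrl.capture(name): name is "scene" or "top" or "wrist"; returns a dict with "img" (384x512x3 uint8, red, green, blue), "camera_matrix" (3x3 intrinsics, pixels), "R" (3x3) and "t" (3): a world point X has camera coordinates R X + t. Camera axes: x right, y down, z forward; pixel columns grow to the right and rows downward; lengths in mm; the calibration is good to about 2 mm. The wrist camera is an equidistant fisheye: a pixel r from the principal point sees the ray r / f radians off the axis. A picture is of the moment at which its call begins. There is no depth.
- ctrl.finish_job(): hands the job in; it is judged then, once.
Trained networks look in a picture, given as the dict that the camera call returned (one of the last four; its "shot" number tells which), for a name from the list of things; names that differ only in an ending like _2 or _b are one class to them, and where a whole thing is asked for, a point or a joint stands for the part that bears it (a point fixed in the world has none). Each returns a list of dicts, best first, with "score" (0 to 1); they miss things now and then, are a little off and sometimes report something else, mostly with a low value. They report only what shows in the picture. A call takes as long as a camera call. They do not tell look-alikes from the thing itself.
- ctrl.boxes_of(query, picture): "extent" ([left, top, width, height] in pixels, round what is visible of it).
- ctrl.landmark_of(query, picture): "point" ([column, row] in pixels: a listed point, or the origin of a listed thing).
The state is a dict: "time_s": time; "joints": joint angles; "dq": joint speeds; "tau": joint torques, N m; "eef_pos": TCP position; "ee_rot": TCP orientation; "force": force on the tool from outside, world axes, zero at the start; "wrist_torque": the same for the moment, N m; "grip_width": opening from 0.0 (shut) to 1.0 (fully open); "grip_force": force on a finger pad.
Only numpy, scipy, OpenCV 4.12 (cv2) and the standard library are available. Lean on these libraries where they do the work, as an engineer would, in place of code of your own. Each camera call takes 0.05 s, during which the arm holds its last target. There are 200 camera calls.

### The job

Wax trimmings lie on the shut lid of the cassette warming bath and must not fall in: pick up the blue scraper block and with it (not with the fingers) wipe all four trimmings off the lid into the steel catch tray hanging on its right side, then set the scraper down on the worktop. Then lift the lid by its black bar handle to 60 degrees, where condensation runs off towards the hinge and a colleague can take the cassettes out; the lid falls shut by itself, so finish while still holding it there by the handle. Leave the staining jar, the brown bottle, the timer and the culture dish where they stand.

Things in the scene. Friction and masses are not known exactly. Their poses are not given: they have to be found in the camera images.
- bath: white cassette warming bath, 150 (x) x 172 (y) mm, fixed, turned a little about the vertical. Origin: centre of its underside, on the worktop. Own axes: -x = front with display and knob; +x = hinge side; -y = side with the catch tray. Its flat dark lid (10 mm thick), shut, has its level top 82 mm above the origin and reaches from x = -78 to +78 mm and y = -90 to +90 mm
- lid (a joint): opening angle of the lid in rad: 0 shut (level), 1.047 = 60 degrees, stop at 1.75. Opening lifts the front edge up and back about the hinge on the far (+x) rim. Lid 0.35 to 0.7 kg, centre of mass about 80 mm from the hinge, hardly any friction: it falls shut when let go below about 75 degrees
- lid_hinge (a point): middle of the hinge line: 74 mm along +x and 72 mm above the bath's origin; the hinge axis is the bath's y axis. The point stays put as the lid opens; its axes turn with the lid
- lid_handle: black round bar, 10 mm thick, 100 mm long along y, in front of the lid on two slanting 9 mm posts at its ends, free between them. Origin: middle of the bar. Lid shut: 94 mm towards -x of the bath's origin, 114 mm above the worktop, 32 mm above the lid's top, 16 mm in front of its edge. It turns with the lid: in the lid's axes 168 mm (-x) from the hinge line and 42 mm above it
- catch_tray: open steel tray hung on the bath's right (-y) side, fixed: 160 (x) x 72 (y) mm outside, walls 2.5 mm, rim 46 mm and inner floor 6.5 mm above the worktop. Origin: on the worktop under its centre, 122.5 mm towards -y of the bath's origin; axes as the bath's. Its near wall stands under the lid's right edge: trimmings pushed over that edge drop into it
- scraper: blue scraper block, standing loose on the worktop on its black rubber sole. Foot 120 (x) x 30 (y) x 20 mm; above it a grip rib 104 (x) x 20 (y) mm, up to the block's top at 55 mm. Origin: centre of the sole; x along its length, z up. 0.08 to 0.17 kg. Held by the rib, across its 20 mm
- chip_1: cream-coloured wax trimming, an irregular flat lump about 20 to 25 mm across and 8 mm high, loose on the lid; origin in its underside near the middle
- chip_2: cream-coloured wax trimming, an irregular flat lump about 20 to 25 mm across and 8 mm high, loose on the lid; origin in its underside near the middle
- chip_3: cream-coloured wax trimming, an irregular flat lump about 20 to 25 mm across and 8 mm high, loose on the lid; origin in its underside near the middle
- chip_4: cream-coloured wax trimming, an irregular flat lump about 20 to 25 mm across and 8 mm high, loose on the lid; origin in its underside near the middle
- microscope_main: tall black and white microscope, fixed and always in the same place, left of the bath: 390 (x) x 200 (y) x 400 mm high, from about 185 mm nearer to 190 mm farther than its origin (centre of its foot, on the worktop) and 100 mm to either side. The arm starts on its far (left) side and has to draw back or go over it to reach the work
- staining_jar: clear square staining jar with a lid, 62 x 62 x 109 mm, loose; leave it. Origin: centre of its underside
- methanol_bottle: brown bottle with a black cap, 54 mm across, 95 mm high, loose; leave it. Origin: centre of its underside
- timer: light countdown timer, 62 x 66 x 18 mm, loose; leave it. Origin: centre of its underside
- petri_dish: round closed culture dish, 92 mm across, 16 mm high, loose; leave it. Origin: centre of its underside
Things that resemble listed ones, but are neither listed nor needed, are in the scene too. Of the things like the scraper, leave any that is orange; of the rest the larger one is meant.

How it is judged:
By the outcome, as a careful person would: the job done as asked, in the order asked, and still so for the second after the job is handed in, while the arm keeps its last pose, push and grip.
It also fails if it takes over 72 s, if anything falls off the work surface, if the arm or the gripper's body presses on something with over 40 N, if the wrist force passes 120 N, or if a joint passes its speed limit or range.

## Working session

There is one attempt and no reset: what is moved stays moved. The work goes in short steps, Python scripts to look and compute and a tool call to move; the robot and the scene stay as the last step left them, time stands still between calls to the robot, and variables do not carry over. Pictures are saved under pics/ and viewed, at most 10 in all, crops included, and the job is handed in when it is done.

Besides the shell and the picture viewer there is one more tool, called after ">>>" as name(argument=value, ...) on one line, values as JSON. send_rows: Moves the arm, as the interface text tells. Its arguments: {"type":"object","properties":{"targets":{"type":"array"},"squeeze":{"type":"number"}},"required":["targets"]}

```bash
ls; mkdir -p pics; cat > h.py <<'E'
import numpy as np, cv2
from rig import ctrl
def save(n,name):
    cv2.imwrite(f'pics/{name}.png', n['img'][:,:,::-1])
def ray(c,px):
    K=np.array(c['camera_matrix']);R=np.array(c['R']);t=np.array(c['t']).ravel()
    d=np.linalg.inv(K)@np.array([px[0],px[1],1.]); return -R.T@t, R.T@d
def onz(c,px,z):
    o,d=ray(c,px); return o+d*(z-o[2])/d[2]
def proj(c,X):
    K=np.array(c['camera_matrix']);R=np.array(c['R']);t=np.array(c['t']).ravel()
    p=(R@np.atleast_2d(X).T).T+t; q=(K@p.T).T; return q[:,:2]/q[:,2:]
E
python3 - <<'E'
from h import *
s=ctrl.sense(); print(s['eef_pos'],s['ee_rot'],s['grip_width'],s['time_s'])
ims=[]
for n in('scene','top'):
    c=ctrl.capture(n); ims.append(c['img']); print(n,(-np.array(c['R']).T@np.array(c['t']).ravel()).round(), np.array(c['R']).round(2).tolist())
    for q in ['bath','lid_handle','lid_hinge','catch_tray','scraper','chip_1','staining_jar','methanol_bottle','timer','petri_dish','microscope_main']:
        b=ctrl.landmark_of(q,c)
        print(q,[(round(d['score'],2),np.round(d['point']).tolist()) for d in b[:5]])
        if n=='top': print('   ',[(round(d['score'],2),np.round(d['extent']).tolist()) for d in ctrl.boxes_of(q,c)[:5]])
    save(c,n)
E
```

```text
pics
[136.7705336  506.59030744 230.70172008] [-2.32740633e-04  1.31501742e-01  9.91315701e-01 -6.46984470e-04] 0.9990559644111658 0.0
scene [-153.  276. 1150.] [[-0.54, -0.84, -0.01], [-0.64, 0.43, -0.64], [0.54, -0.34, -0.77]]
bath [(0.81, [229.0, 212.0]), (0.6, [249.0, 193.0])]
lid_handle [(0.54, [247.0, 207.0])]
lid_hinge [(0.68, [214.0, 179.0])]
catch_tray [(0.65, [263.0, 190.0])]
scraper [(0.78, [323.0, 194.0]), (0.65, [369.0, 179.0]), (0.52, [296.0, 226.0]), (0.31, [192.0, 272.0])]
chip_1 [(0.62, [214.0, 196.0]), (0.58, [248.0, 191.0]), (0.54, [232.0, 179.0]), (0.42, [230.0, 208.0])]
staining_jar [(0.83, [288.0, 159.0])]
methanol_bottle [(0.83, [247.0, 159.0])]
timer []
petri_dish [(0.95, [322.0, 160.0]), (0.75, [235.0, 180.0])]
microscope_main []
top [ 420. -215. 1451.] [[-0.02, -1.0, -0.02], [-0.99, 0.02, -0.13], [0.13, 0.02, -0.99]]
bath [(0.85, [245.0, 191.0]), (0.57, [234.0, 200.0])]
    [(0.83, [214.0, 161.0, 82.0, 59.0])]
lid_handle [(0.46, [247.0, 217.0])]
    [(0.47, [227.0, 204.0, 33.0, 14.0])]
lid_hinge [(0.82, [239.0, 169.0])]
    [(0.81, [217.0, 164.0, 60.0, 59.0])]
catch_tray [(0.91, [279.0, 189.0])]
    [(0.89, [271.0, 160.0, 26.0, 54.0])]
scraper [(0.79, [328.0, 216.0]), (0.69, [284.0, 236.0])]
    [(0.69, [323.0, 202.0, 11.0, 37.0]), (0.54, [279.0, 226.0, 11.0, 19.0]), (0.51, [360.0, 210.0, 20.0, 26.0])]
chip_1 [(0.53, [234.0, 184.0]), (0.45, [259.0, 193.0]), (0.39, [232.0, 199.0])]
    [(0.5, [228.0, 205.0, 34.0, 15.0]), (0.28, [215.0, 163.0, 57.0, 60.0])]
staining_jar [(0.68, [320.0, 166.0])]
    [(0.82, [309.0, 150.0, 26.0, 30.0])]
methanol_bottle [(0.71, [286.0, 154.0])]
    [(0.57, [281.0, 144.0, 20.0, 18.0])]
timer [(0.9, [191.0, 226.0])]
    [(0.7, [179.0, 217.0, 26.0, 23.0])]
petri_dish [(0.56, [346.0, 183.0]), (0.28, [233.0, 197.0])]
    [(0.56, [336.0, 172.0, 27.0, 22.0])]
microscope_main []
    [(0.4, [309.0, 148.0, 23.0, 32.0])]
```

```bash
python3 - <<'E'
import cv2
a=cv2.imread('pics/top.png')[130:260,160:400]; b=cv2.imread('pics/scene.png')[130:260,160:400]
for im,n in((a,'topc'),(b,'scenec')): cv2.imwrite(f'pics/{n}.png',cv2.resize(im,None,fx=3.33,fy=3.33,interpolation=cv2.INTER_CUBIC))
E
```

```text
(no output)
```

View pics/topc.png

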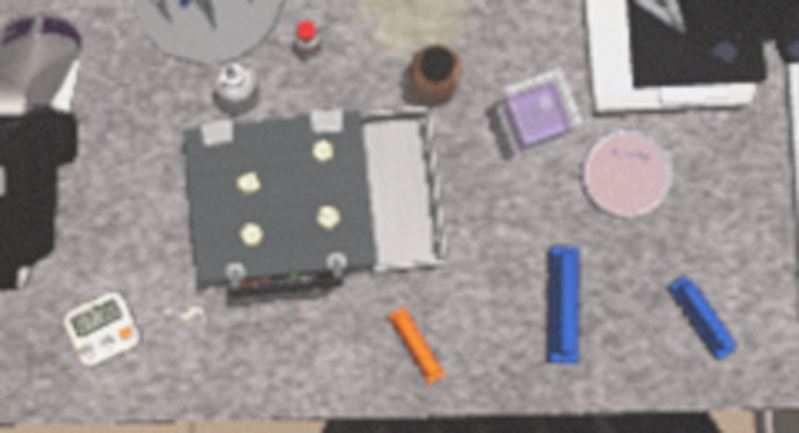

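View pics/scenec.png

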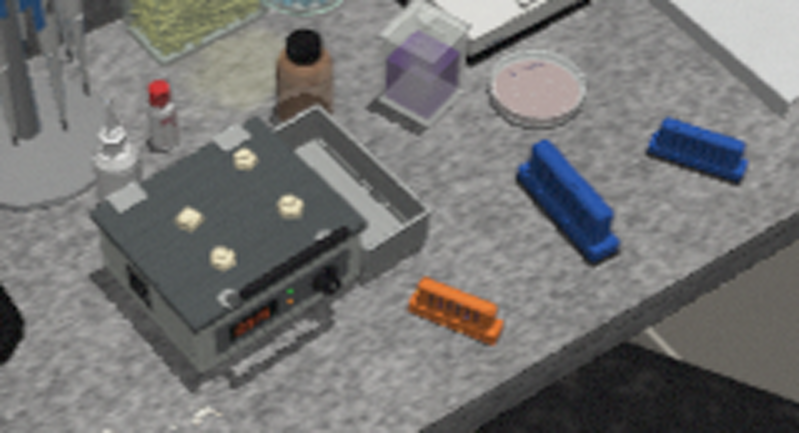

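The candidates in the top picture (full-frame pixels) are orange (285,234), blue (329,222) and a smaller blue (371,225). The blue one at (329,222) fits: it isn't orange and it's the longer of the two blues (crop ~115 px against ~85 px). The crop also shows the four chips on the lid, the tray to its right, the jar, bottle and dish behind, and the timer at front left.

```bash
cat > m.py <<'E'
from h import *
c=ctrl.capture('top'); s=ctrl.capture('scene')
f=lambda x,y:(x/3.33+160-.5,y/3.33+130-.5)
hsv=cv2.cvtColor(c['img'],cv2.COLOR_RGB2HSV)
def blobs(c,lo,hi,amin):
    m=cv2.inRange(cv2.cvtColor(c['img'],cv2.COLOR_RGB2HSV),lo,hi)
    k,l,st,ce=cv2.connectedComponentsWithStats(m)
    return [(ce[i],cv2.minAreaRect(np.argwhere(l==i)[:,::-1].astype(np.float32)),st[i,4]) for i in range(1,k) if st[i,4]>=amin]
print('f',c['camera_matrix'][0][0],s['camera_matrix'][0][0])
for z in(20,55):
  for ce,r,a in blobs(c,(100,120,60),(125,255,255),60):
    if ce[1]>200:
        P=np.array([onz(c,p,z) for p in cv2.boxPoints(r)]); print('blue',z,ce.round(),a,onz(c,ce,z)[:2].round(1),P[:,:2].round().tolist())
print('lid corners top',[onz(c,f(*p),82)[:2].round(1).tolist() for p in((184,131),(361,112),(377,268),(200,287))])
g=f
print('lid corners scene',[onz(s,g(*p),82)[:2].round(1).tolist() for p in((92,212),(258,115),(366,227),(205,328))])
print('handle top',[onz(c,f(*p),114)[:2].round(1).tolist() for p in((228,292),(343,284))])
print('handle scene',[onz(s,f(*p),114)[:2].round(1).tolist() for p in((240,292),(346,238))])
print('chips top',[onz(c,f(*p),86)[:2].round(1).tolist() for p in((323,151),(249,183),(329,217),(252,234))])
print('chips scene',[onz(s,f(*p),86)[:2].round(1).tolist() for p in((245,158),(190,219),(290,207),(223,258))])
print('scraper foot scene',[onz(s,f(*p),z)[:2].round(1).tolist() for p,z in(((518,178),20),((597,260),10),((618,243),15))])
for q,z in(('timer',0),):print(q,onz(c,(191,226),z).round())
for n,p in (('jar',(540,115)),('bottle',(437,75)),('dish',(626,174)),('orange',(417,345)),('wbottle',(235,88)),('edge',(500,413))):print(n,onz(c,f(*p),20).round())
print('mic edge z~200',[onz(c,f(*p),z)[:2].round().tolist() for p,z in (((75,140),300),((75,140),150),((0,290),300),((50,230),200))])
cv2.imwrite('pics/full.png',cv2.resize(np.hstack([c['img'][:,:260],s['img'][:,:]])[:,:,::-1],None,fx=1.03,fy=1.03))
E
python3 m.py
```

```text
f 419.3079486852274 490.9562653906701
blue 20 [ 92. 205.] 479 [580.  395.4] [[632.0, 438.0], [639.0, 354.0], [528.0, 339.0], [522.0, 422.0]]
blue 20 [330. 222.] 203 [ 505.1 -422.7] [[566.0, -409.0], [565.0, -437.0], [450.0, -432.0], [450.0, -405.0]]
blue 20 [371. 224.] 113 [ 492.3 -563.4] [[523.0, -530.0], [534.0, -548.0], [461.0, -592.0], [450.0, -574.0]]
blue 20 [ 93. 235.] 362 [476.  387.2] [[532.0, 420.0], [531.0, 358.0], [432.0, 355.0], [433.0, 417.0]]
blue 20 [119. 238.] 93 [465.1 296.2] [[445.0, 312.0], [491.0, 308.0], [488.0, 279.0], [441.0, 284.0]]
blue 55 [ 92. 205.] 479 [576.1 380.5] [[627.0, 422.0], [633.0, 340.0], [526.0, 326.0], [519.0, 406.0]]
blue 55 [330. 222.] 203 [ 503.  -417.6] [[562.0, -405.0], [561.0, -431.0], [449.0, -426.0], [449.0, -400.0]]
blue 55 [371. 224.] 113 [ 490.6 -554.9] [[521.0, -522.0], [531.0, -540.0], [460.0, -583.0], [449.0, -565.0]]
blue 55 [ 93. 235.] 362 [474.7 372.5] [[530.0, 405.0], [528.0, 344.0], [432.0, 341.0], [433.0, 401.0]]
blue 55 [119. 238.] 93 [464.  283.7] [[444.0, 299.0], [490.0, 295.0], [486.0, 267.0], [441.0, 271.0]]
lid corners top [[685.0, -40.4], [699.9, -217.6], [543.4, -229.7], [528.6, -55.2]]
lid corners scene [[684.5, -43.9], [701.2, -220.3], [543.0, -227.9], [528.7, -62.1]]
handle top [[520.7, -85.8], [525.9, -196.4]]
handle scene [[522.8, -92.9], [521.7, -192.9]]
chips top [[660.7, -179.0], [630.3, -105.1], [594.5, -183.6], [579.4, -107.4]]
chips scene [[661.4, -182.2], [629.1, -107.8], [593.7, -184.9], [578.4, -109.4]]
scraper foot scene [[554.3, -404.3], [447.4, -409.6], [449.3, -434.1]]
timer [501.  54.   0.]
jar [ 705. -404.   20.]
bottle [ 750. -298.   20.]
dish [ 641. -490.   20.]
orange [ 469. -269.   20.]
wbottle [741. -86.  20.]
edge [ 399. -351.   20.]
mic edge z~200 [[637.0, 24.0], [666.0, 55.0], [512.0, 86.0], [574.0, 67.0]]
```

View pics/full.png

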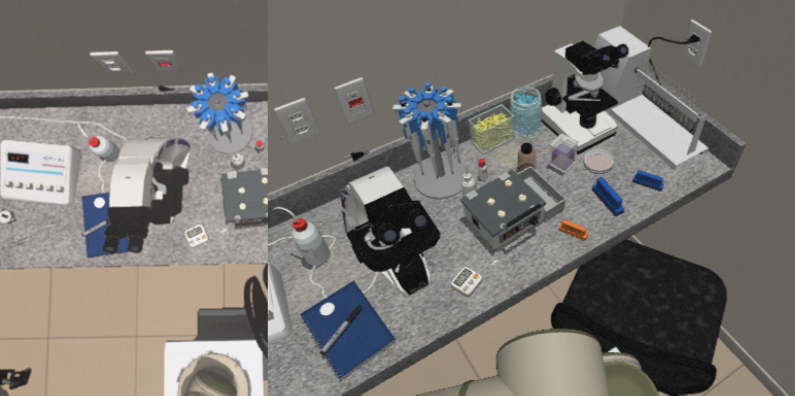

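The full views show the microscope left of the bath, with its front at x≈440 and y≈70–270, and the arm at lower left. I'll draw back, swing round in front of it, and then check the scraper from close by.

```bash
cat > p.py <<'E'
from h import *
from scipy.spatial.transform import Rotation as Ro, Slerp
def pose():
    s=ctrl.sense(); q=np.array(s['ee_rot']); return np.array(s['eef_pos']), Ro.from_quat(q[[1,2,3,0]])
def tool(az,pitch=0):
    # tool down, tool y at azimuth az; then pitch (rad) about tool x
    y=np.array([np.cos(az),np.sin(az),0]); z=np.array([0,0,-1.]); x=np.cross(y,z)
    return Ro.from_matrix(np.c_[x,y,z])*Ro.from_rotvec([pitch,0,0])
def rows(p,R,wps,claw):
    "wps: (pos,Rot,n); prints rounded rows"
    k=0
    for P,Q,n in wps:
        P=np.array(P,float); sl=Slerp([0,1],Ro.concatenate([R,Q])); p0=p.copy();
        for i in range(1,n+1):
            tp=p0+(P-p0)*i/n; tq=sl([i/n])[0]
            d=np.round(R.inv().apply(tp-p)/1000,4); w=np.round((R.inv()*tq).as_rotvec(),3)
            print('[%g,%g,%g,%g,%g,%g,%g],'%(claw,*(d+0.),*(w+0.))); k+=1
            if k%10==0: print()
            p=p+R.apply(d*1000); R=R*Ro.from_rotvec(w)
    print('end',p.round(1),k,'rows'); return p,R
E
python3 - <<'E'
from p import *
p,R=pose(); r=np.radians
rows(p,R,[((95,345,260),tool(r(65)),4),((240,205,265),tool(r(35)),4),((315,-20,265),tool(r(-20)),6),((420,-250,255),tool(r(-60)),6),((505,-420,220),tool(r(-90)),5)],-1)
E
```

```text
[-1,-0.0004,-0.0418,-0.0072,0,0,0.043],
[-1,-0.0023,-0.0417,-0.0072,0,0,0.043],
[-1,-0.004,-0.0416,-0.0071,0,0,0.043],
[-1,-0.0058,-0.0414,-0.0072,0,0,0.044],
[-1,-0.0477,-0.0164,-0.0013,0,0,0.131],
[-1,-0.0493,-0.01,-0.0012,0,0,0.131],
[-1,-0.0503,-0.0035,-0.0013,0,0,0.13],
[-1,-0.0503,0.0031,-0.0012,0,0,0.131],
[-1,-0.0379,-0.0113,0,0,0,0.16],
[-1,-0.0392,-0.0051,0,0,0,0.16],

[-1,-0.0395,0.0012,0,0,0,0.16],
[-1,-0.0388,0.0075,0,0,0,0.16],
[-1,-0.0371,0.0136,0,0,0,0.16],
[-1,-0.0345,0.0193,0,0,0,0.16],
[-1,-0.03,0.0296,0.0017,0,0,0.116],
[-1,-0.0265,0.0328,0.0016,0,0,0.117],
[-1,-0.0224,0.0357,0.0017,0,0,0.116],
[-1,-0.0181,0.038,0.0017,0,0,0.116],
[-1,-0.0136,0.0399,0.0016,0,0,0.117],
[-1,-0.0088,0.0412,0.0017,0,0,0.116],

[-1,-0.0023,0.038,0.007,0,0,0.105],
[-1,0.0017,0.0379,0.007,0,0,0.105],
[-1,0.0057,0.0376,0.007,0,0,0.104],
[-1,0.0095,0.0368,0.007,0,0,0.105],
[-1,0.0134,0.0356,0.007,0,0,0.105],
end [ 505. -420.  220.] 25 rows
```

>>> send_rows(targets=[[-1,-0.0004,-0.0418,-0.0072,0,0,0.043],[-1,-0.0023,-0.0417,-0.0072,0,0,0.043],[-1,-0.004,-0.0416,-0.0071,0,0,0.043],[-1,-0.0058,-0.0414,-0.0072,0,0,0.044],[-1,-0.0477,-0.0164,-0.0013,0,0,0.131],[-1,-0.0493,-0.01,-0.0012,0,0,0.131],[-1,-0.0503,-0.0035,-0.0013,0,0,0.13],[-1,-0.0503,0.0031,-0.0012,0,0,0.131],[-1,-0.0379,-0.0113,0,0,0,0.16],[-1,-0.0392,-0.0051,0,0,0,0.16]])

```text
time_s: 3.1
eef_pos: [265.3, 128.7, 265.1]
ee_rot: [0.0, 0.599, 0.801, 0.0]
force: [0.9, -0.7, -1.1]
grip_width: 0.997
grip_force: 0.0
```

>>> send_rows(targets=[[-1,-0.0395,0.0012,0,0,0,0.16],[-1,-0.0388,0.0075,0,0,0,0.16],[-1,-0.0371,0.0136,0,0,0,0.16],[-1,-0.0345,0.0193,0,0,0,0.16],[-1,-0.03,0.0296,0.0017,0,0,0.116],[-1,-0.0265,0.0328,0.0016,0,0,0.117],[-1,-0.0224,0.0357,0.0017,0,0,0.116],[-1,-0.0181,0.038,0.0017,0,0,0.116],[-1,-0.0136,0.0399,0.0016,0,0,0.117],[-1,-0.0088,0.0412,0.0017,0,0,0.116]])

```text
time_s: 4.35
eef_pos: [420.4, -251.3, 255.0]
ee_rot: [0.0, 0.966, 0.257, 0.0]
force: [-0.3, -0.1, 0.0]
grip_width: 1.0
grip_force: 0.0
```

>>> send_rows(targets=[[-1,-0.0023,0.038,0.007,0,0,0.105],[-1,0.0017,0.0379,0.007,0,0,0.105],[-1,0.0057,0.0376,0.007,0,0,0.104],[-1,0.0095,0.0368,0.007,0,0,0.105],[-1,0.0134,0.0356,0.007,0,0,0.105],[-1,0,0,0.02,0,0,0],[-1,0,0,0.02,0,0,0],[-1,0,0,0.02,0,0,0],[-1,0,0,0,0,0,0],[-1,0,0,0,0,0,0]])

```text
time_s: 5.6
eef_pos: [505.3, -420.3, 161.0]
ee_rot: [0.001, 1.0, -0.0, 0.0]
force: [-0.0, 0.3, 0.8]
grip_width: 1.003
grip_force: 0.0
```

```bash
cat >> h.py <<'E'
def fray(c,px):
    K=np.array(c['camera_matrix']);R=np.array(c['R']);t=np.array(c['t']).ravel()
    u=np.array([(px[0]-K[0,2])/K[0,0],(px[1]-K[1,2])/K[1,1]]); r=np.hypot(*u)
    d=np.array([*(u/r*np.sin(r)),np.cos(r)]) if r>0 else np.array([0,0,1.]); return -R.T@t,R.T@d
def fonz(c,px,z):
    o,d=fray(c,px); return o+d*(z-o[2])/d[2]
E
python3 - <<'E'
from p import *
c=ctrl.capture('wrist'); save(c,'w1'); print(c['camera_matrix'],(-np.array(c['R']).T@c['t']).round())
m=cv2.inRange(cv2.cvtColor(c['img'],cv2.COLOR_RGB2HSV),(100,120,40),(125,255,255))
k,l,st,ce=cv2.connectedComponentsWithStats(m)
for i in range(1,k):
    if st[i,4]>300:
        r=cv2.boxPoints(cv2.minAreaRect(np.argwhere(l==i)[:,::-1].astype(np.float32)))
        print(st[i],r.round().tolist(),[fonz(c,q,20)[:2].round(1).tolist() for q in r])
print(ctrl.landmark_of('scraper',c)[:3])
E
```

```text
[[297.31863964   0.         262.20392025]
 [  0.         297.31863964 189.57470113]
 [  0.           0.           1.        ]] [ 582. -420.  304.]
[ 249  115   34  121 3292] [[247.0, 234.0], [253.0, 114.0], [282.0, 116.0], [277.0, 236.0]] [[443.3, -404.2], [567.5, -411.2], [566.3, -439.2], [441.7, -435.6]]
[369 151  35  73 388] [[368.0, 157.0], [385.0, 150.0], [412.0, 218.0], [395.0, 225.0]] [[527.6, -526.6], [535.5, -545.7], [459.2, -590.4], [451.3, -568.8]]
[385 163  33  63 812] [[382.0, 166.0], [394.0, 161.0], [420.0, 222.0], [408.0, 227.0]] [[517.9, -543.7], [523.7, -557.4], [454.1, -602.0], [448.2, -586.5]]
[{'point': [267.8, 170.8], 'score': 0.86}, {'point': [386.2, 183.2], 'score': 0.83}, {'point': [135.8, 200.7], 'score': 0.63}]
```

View pics/w1.png

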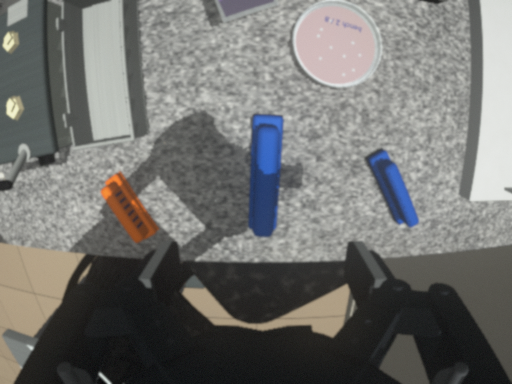

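The wrist picture shows the larger blue scraper upright at (265,175), centred between the open fingers. The smaller blue is at (395,190), orange at (130,205). Its feet measure about 122 × 30 mm, which matches the scraper, so I'm going down.

>>> send_rows(targets=[[-1,0,0.002,0.02,0,0,0.042],[-1,0,0,0.03,0,0,0],[-1,0,0,0.03,0,0,0],[-1,0,0,0.03,0,0,0],[-1,0,0,0.024,0,0,0],[-1,0,0,0,0,0,0],[1,0,0,0,0,0,0],[1,0,0,0,0,0,0],[1,0,0,0,0,0,0],[1,0,0,0,0,0,0]], squeeze=60)

```text
time_s: 6.95
eef_pos: [505.2, -422.2, 26.6]
ee_rot: [0.0, 1.0, -0.021, 0.0]
force: [-0.5, 0.7, 1.6]
grip_width: 0.223
grip_force: 58.7
```

>>> send_rows(targets=[[1,0,0,0,0,0,0],[1,0,0,0,0,0,0],[1,0,0,-0.02,0,0,0],[1,0,0,-0.03,0,0,0],[1,0,0,-0.03,0,0,0],[1,0,0,-0.03,0,0,0],[1,0,0,-0.03,0,0,0],[1,0,0,-0.02,0,0,0],[1,0,0,0,0,0,0],[1,0,0,0,0,0,0]])

```text
time_s: 8.2
eef_pos: [504.7, -421.6, 185.1]
ee_rot: [-0.001, 1.0, -0.021, -0.001]
force: [-0.2, 0.2, -1.8]
grip_width: 0.221
grip_force: 58.8
```

```bash
python3 - <<'E'
from p import *
p,R=pose(); r=np.radians
rows(p,R,[((505,-400,200),tool(r(-92)),1),((612,-73,175),tool(r(-85.1)),9)],1)
E
```

```text
[1,-0.0006,-0.0216,-0.0149,-0.001,0.001,-0.007],
[1,0.0106,-0.0367,0.0028,0,0,-0.013],
[1,0.0111,-0.0366,0.0028,0,0,-0.014],
[1,0.0116,-0.0365,0.0028,0,0,-0.013],
[1,0.012,-0.0362,0.0027,0,0,-0.014],
[1,0.0126,-0.0361,0.0028,0,0,-0.013],
[1,0.013,-0.036,0.0028,0,0,-0.013],
[1,0.0135,-0.0358,0.0028,0,0,-0.014],
[1,0.014,-0.0355,0.0028,0,0,-0.013],
[1,0.0145,-0.0354,0.0028,0,0,-0.014],

end [612. -73. 175.] 10 rows
```

>>> send_rows(targets=[[1,-0.0006,-0.0216,-0.0149,0,0,-0.007],[1,0.0106,-0.0367,0.0028,0,0,-0.013],[1,0.0111,-0.0366,0.0028,0,0,-0.014],[1,0.0116,-0.0365,0.0028,0,0,-0.013],[1,0.012,-0.0362,0.0027,0,0,-0.014],[1,0.0126,-0.0361,0.0028,0,0,-0.013],[1,0.013,-0.036,0.0028,0,0,-0.013],[1,0.0135,-0.0358,0.0028,0,0,-0.014],[1,0.014,-0.0355,0.0028,0,0,-0.013],[1,0.0145,-0.0354,0.0028,0,0,-0.014]])

```text
time_s: 9.45
eef_pos: [612.1, -72.0, 174.5]
ee_rot: [-0.0, 0.999, 0.043, -0.001]
force: [0.2, 1.0, -1.5]
grip_width: 0.222
grip_force: 58.9
```

```bash
python3 - <<'E'
from p import *
c=ctrl.capture('wrist'); print(pose()[0]); cv2.imwrite('pics/w2.png',cv2.resize(c['img'][:,:,::-1],None,fx=1.5,fy=1.5))
print([(d['score'],np.round(d['point']),fonz(c,d['point'],82)[:2].round(1)) for d in ctrl.landmark_of('chip_1',c)[:6]])
E
```

```text
[612.83103136 -67.68877019 174.13679726]
[(0.87, array([385., 218.]), array([ 596.9, -185.6])), (0.81, array([305., 175.]), array([ 630.1, -105.7])), (0.81, array([397., 152.]), array([ 658.2, -183.9])), (0.76, array([298., 232.]), array([ 578.3, -105.8]))]
```

View pics/w2.png

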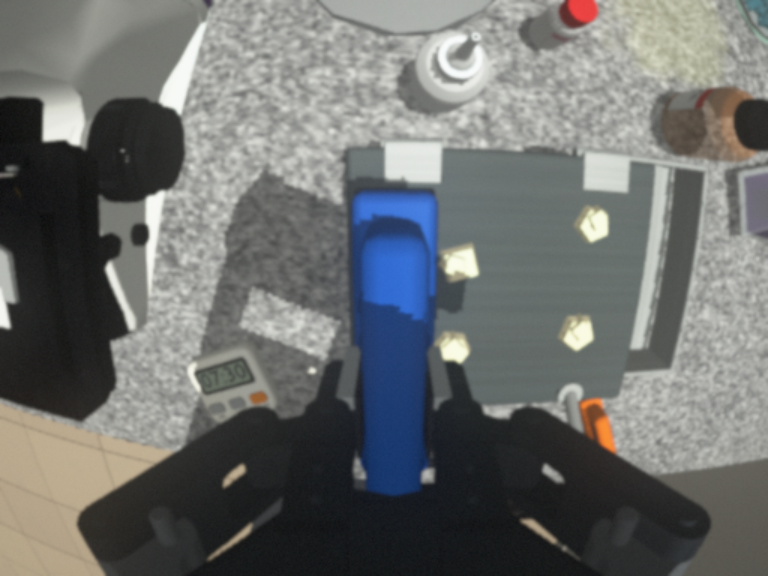

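The wrist picture (1.5× scale) shows all four chips at (460,262), (453,347), (592,222) and (577,332), to the right of the held scraper. The raised plates are at (413,162) and (607,172), and a post foot is at (572,390).

```bash
cat > b.py <<'E'
from p import *
O=np.array([614.3,-137.,0]); YAW=np.radians(4.9); B=Ro.from_rotvec([0,0,YAW])
def w(x,y,z): return O+B.apply([x,y,z])
def b(P): return B.inv().apply(np.array(P)-O)
E
python3 - <<'E'
from b import *
c=ctrl.capture('wrist'); p,R=pose(); print(p,b(p))
for n,q in (('plateL in',(413,182)),('plateR in',(607,192)),('lid farL',(350,148)),('lid farR mid',(510,152)),('post',(572,383)),('lid rightnear',(622,395)),('chipA far',(592,205)),('chipD near',(453,363)),('frontedge',(520,402))): print(n,b(fonz(c,np.array(q)/1.5,84)).round(1))
s=ctrl.sense();print(s['force'])
P=w(4,64,0);print(P)
rows(p,R,[((*P[:2],125),tool(YAW-np.pi/2),3),((*P[:2],108),tool(YAW-np.pi/2),5)],1)
E
```

```text
[612.05915389 -71.78603832 174.49564784] [  3.33771947  65.16703014 174.49564784]
plateL in [62.8 57.5 84. ]
plateR in [ 62.  -52.3  84. ]
lid farL [80.6 90.  84. ]
lid farR mid [80.2  6.5 84. ]
post [-58.2 -46.4  84. ]
lid rightnear [-70.3 -86.8  84. ]
chipA far [ 54.1 -43.3  84. ]
chipD near [-41.4  32.1  84. ]
frontedge [-70.4 -12.8  84. ]
[-0.41739771 -0.02551074 -1.78421952]
[612.8186981  -72.89223335   0.        ]
[1,0.0003,0.0004,0.0165,0,0.001,0.001],
[1,0.0002,0.0004,0.0165,-0.001,0,0.001],
[1,0.0002,0.0004,0.0165,0,0.001,0.001],
[1,0,0,0.0034,0,0,0],
[1,0,0,0.0034,0,0,0],
[1,0,0,0.0034,0,0,0],
[1,0,0,0.0034,0,0,0],
[1,0,0,0.0034,0,0,0],
end [612.8 -72.9 108. ] 8 rows
```

>>> send_rows(targets=[[1,-0.002,0,0.0165,0,0,0.002],[1,0,0,0.0165,0,0,0],[1,0,0,0.0165,0,0,0],[1,0,0,0.005,0,0,0],[1,0,0,0.004,0,0,0],[1,0,0,0.003,0,0,0],[1,0,0,0.002,0,0,0],[1,0,0,0.002,0,0,0],[1,0,0,0,0,0,0],[1,0,0,0,0,0,0]])

```text
time_s: 10.85
eef_pos: [610.4, -73.5, 110.4]
ee_rot: [0.0, 0.999, 0.042, 0.0]
force: [-0.1, 1.1, -1.6]
grip_width: 0.22
grip_force: 59.0
```

>>> send_rows(targets=[[1,0,0,0.0007,0,0,0],[1,0,0,0.0006,0,0,0],[1,0,0,0.0006,0,0,0],[1,0,0,0.0005,0,0,0],[1,0,0,0.0005,0,0,0],[1,0,0,0,0,0,0],[1,0,0,0,0,0,0],[1,0,0,0,0,0,0],[1,0,0,0,0,0,0],[1,0,0,0,0,0,0]])

```text
time_s: 12.1
eef_pos: [610.3, -73.6, 108.5]
ee_rot: [0.0, 0.999, 0.042, 0.0]
force: [-4.5, 0.3, 9.3]
grip_width: 0.218
grip_force: 60.5
```

>>> send_rows(targets=[[1,0,0.004,-0.0004,0,0,0],[1,0,0.008,0,0,0,0],[1,0,0.01,0,0,0,0],[1,0,0.01,0,0,0,0],[1,0,0.01,0,0,0,0],[1,0,0.01,0,0,0,0],[1,0,0.01,0,0,0,0],[1,0,0.01,0,0,0,0],[1,0,0.01,0,0,0,0],[1,0,0.01,0,0,0,0]])

```text
time_s: 13.35
eef_pos: [618.4, -165.0, 108.5]
ee_rot: [-0.001, 0.999, 0.042, 0.001]
force: [0.4, 5.8, 7.6]
grip_width: 0.223
grip_force: 60.1
```

>>> send_rows(targets=[[1,0,0.009,0,0,0,0],[1,0,0.008,0,0,0,0],[1,0,0.008,0,0,0,0],[1,0,0.007,0,0,0,0],[1,0,0.007,0,0,0,0],[1,0,0.007,0,0,0,0],[1,0,0.007,0,0,0,0],[1,0,0.007,0,0,0,0],[1,0,0.006,0,0,0,0],[1,0,0,0,0,0,0]])

```text
time_s: 14.6
eef_pos: [623.9, -231.5, 108.5]
ee_rot: [0.0, 0.999, 0.042, 0.001]
force: [-0.2, 1.9, 5.9]
grip_width: 0.225
grip_force: 60.0
```

```bash
python3 - <<'E'
from b import *
p,R=pose(); print(b(p),ctrl.sense()['force'])
for n in('wrist','top','scene'):
    c=ctrl.capture(n); f=fonz if n=='wrist' else onz
    print(n,[(round(d['score'],2),np.round(d['point']),'lid',b(f(c,d['point'],82))[:2].round(),'tray',b(f(c,d['point'],7))[:2].round()) for d in ctrl.landmark_of('chip_1',c)[:6]])
    if n=='wrist': cv2.imwrite('pics/w3.png',cv2.resize(c['img'][:,:,::-1],None,fx=1.5,fy=1.5))
E
```

```text
[  1.52873974 -94.94063626 108.5478346 ] [-0.22826206  1.86627457  5.86802189]
wrist [(0.6, array([293., 187.]), 'lid', array([  27., -113.]), 'tray', array([   4., -121.])), (0.55, array([294., 213.]), 'lid', array([  10., -114.]), 'tray', array([ -20., -123.])), (0.45, array([276., 134.]), 'lid', array([  58., -103.]), 'tray', array([  50., -106.]))]
top []
scene []
```

View pics/w3.png

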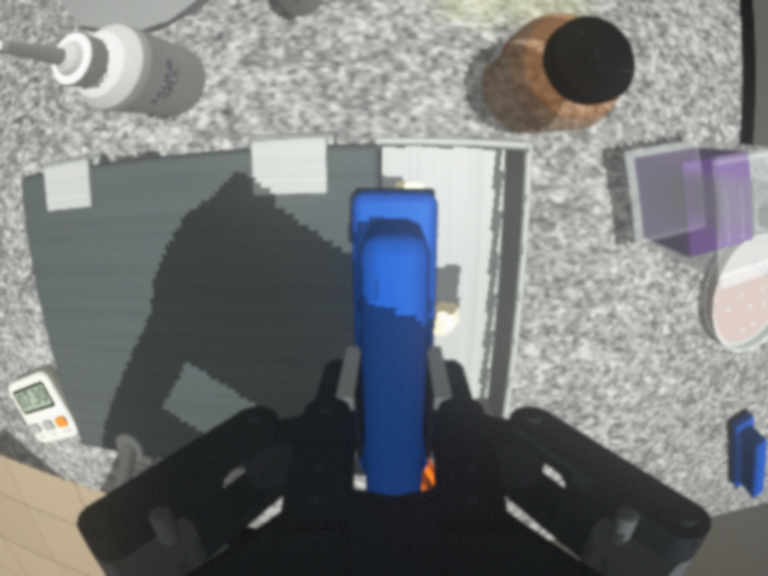

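The lid in view is clear. The wax shows in the tray at (445,320), (440,280) and (413,186), partly hidden. I'm lifting off and setting the scraper down, and I'll check that all four chips are in the tray on the way.

```bash
python3 - <<'E'
from b import *
p,R=pose(); T=tool(YAW-np.pi/2)
rows(p,R,[((622,-240,150),T,2),((502,-412,120),T,8),((502,-412,35),T,4),((502,-412,27.5),T,3)],1)
E
```

```text
[1,-0.0013,0.0042,-0.0207,0,-0.001,-0.001],
[1,-0.0013,0.0042,-0.0207,0.001,0,-0.001],
[1,-0.0168,0.0201,0.0037,0,0,0],
[1,-0.0168,0.0202,0.0038,0,0,0],
[1,-0.0168,0.0201,0.0037,0,0,0],
[1,-0.0168,0.0202,0.0038,0,0,0],
[1,-0.0167,0.0201,0.0037,0,0,0],
[1,-0.0168,0.0201,0.0037,0,0,0],
[1,-0.0168,0.0202,0.0038,0,0,0],
[1,-0.0168,0.0201,0.0037,0,0,0],

[1,0,0,0.0213,0,0,0],
[1,0,0,0.0212,0,0,0],
[1,0,0,0.0213,0,0,0],
[1,-0.0001,0,0.0212,0,0,0],
[1,0,0,0.0025,0,0,0],
[1,0,0,0.0025,0,0,0],
[1,0,0,0.0025,0,0,0],
end [ 502.  -412.    27.5] 17 rows
```

>>> send_rows(targets=[[1,-0.0013,0.0042,-0.0207,0,0,0],[1,-0.0013,0.0042,-0.0207,0,0,0],[1,-0.0168,0.0201,0.0037,0,0,0],[1,-0.0168,0.0202,0.0038,0,0,0],[1,-0.0168,0.0201,0.0037,0,0,0],[1,-0.0168,0.0202,0.0038,0,0,0],[1,-0.0167,0.0201,0.0037,0,0,0],[1,-0.0168,0.0201,0.0037,0,0,0],[1,-0.0168,0.0202,0.0038,0,0,0],[1,-0.0168,0.0201,0.0037,0,0,0]])

```text
time_s: 16.15
eef_pos: [500.5, -412.4, 118.6]
ee_rot: [-0.0, 0.999, 0.042, -0.0]
force: [0.5, -1.1, -1.9]
grip_width: 0.226
grip_force: 59.0
```

```bash
python3 - <<'E'
from b import *
print(pose()[0])
ims=[]
for n in('wrist','top','scene'):
    c=ctrl.capture(n); f=fonz if n=='wrist' else onz
    print(n,[(round(d['score'],2),np.round(d['point']),'tray',b(f(c,d['point'],7))[:2].round()) for d in ctrl.landmark_of('chip_1',c)[:6]])
    im=c['img'] if n=='wrist' else c['img'][130:260,190:330]
    ims.append(cv2.resize(im,(400,300)))
cv2.imwrite('pics/w4.png',np.vstack([np.hstack(ims[:2]),np.hstack([ims[2],ims[2]*0])])[:,:,::-1])
E
```

```text
[ 500.4637383  -412.35334723  118.61871237]
wrist [(0.64, array([90., 28.]), 'tray', array([  20., -103.]))]
top [(0.5, array([279., 192.]), 'tray', array([ -13., -115.])), (0.41, array([273., 184.]), 'tray', array([  18., -100.])), (0.41, array([273., 174.]), 'tray', array([  52., -102.])), (0.37, array([276., 190.]), 'tray', array([  -3., -106.]))]
scene []
```

View pics/w4.png

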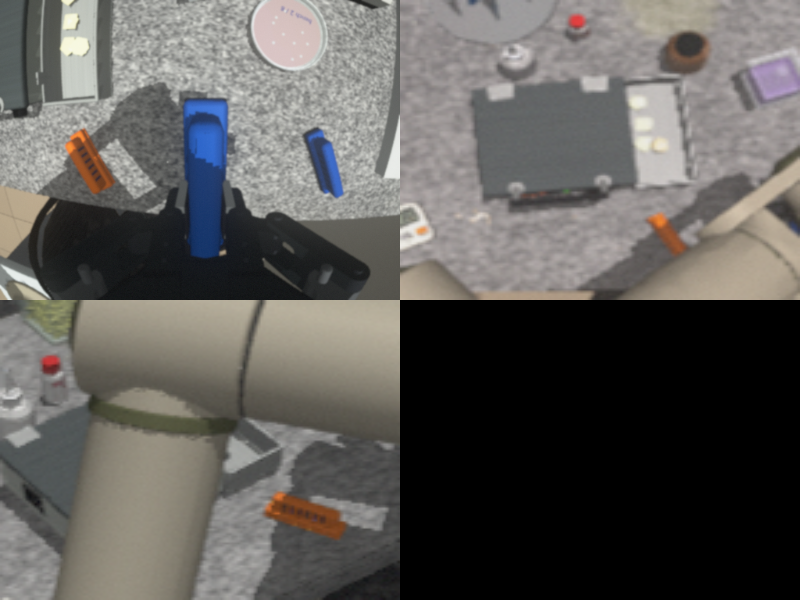

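The top view shows all four chips in the tray, at panel positions (638,103), (643,124), (643,144) and (659,144), and the lid empty. Now I'm setting the scraper down.

>>> send_rows(targets=[[1,0,0,0.02,0,0,0],[1,0,0,0.025,0,0,0],[1,0,0,0.025,0,0,0],[1,0,0,0.013,0,0,0],[1,0,0,0.004,0,0,0],[1,0,0,0.002,0,0,0],[1,0,0,0.001,0,0,0],[1,0,0,0.001,0,0,0],[1,0,0,0.0005,0,0,0],[1,0,0,0,0,0,0]])

```text
time_s: 17.7
eef_pos: [501.3, -411.4, 27.9]
ee_rot: [0.0, 0.999, 0.042, 0.0]
force: [-0.7, -0.2, -1.7]
grip_width: 0.222
grip_force: 59.0
```

>>> send_rows(targets=[[1,0,0,0.0006,0,0,0],[1,0,0,0.0006,0,0,0],[1,0,0,0,0,0,0],[-1,0,0,0,0,0,0],[-1,0,0,0,0,0,0],[-1,0,0,0,0,0,0],[-1,0,0,-0.02,0,0,0],[-1,0,0,-0.03,0,0,0],[-1,0,0,-0.04,0,0,0],[-1,0,0,-0.04,0,0,0]])

```text
time_s: 18.95
eef_pos: [501.4, -411.4, 159.5]
ee_rot: [0.001, 0.999, 0.042, 0.0]
force: [-0.4, 0.1, 0.0]
grip_width: 0.998
grip_force: 0.0
```

```bash
python3 - <<'E'
from b import *
p,R=pose(); print(p,ctrl.sense()['joints'])
c=ctrl.capture('wrist'); save(c,'w5')
print([(round(d['score'],2),fonz(c,d['point'],0).round()[:2]) for d in ctrl.landmark_of('scraper',c)[:3]])
pt=np.radians(-45)
H=w(-94,0,114); T=tool(YAW,pt); zt=T.apply([0,0,1]); print('H',H,'z',zt)
tcp=H+14*zt; pre=H-70*zt
print(pre,tcp)
rows(p,R,[((480,-330,240),tool(np.radians(-55)),3),((400,-220,240),tool(np.radians(-10)),5),(pre+[-10,0,20],T,6)],-1)
E
```

```text
[ 501.36081665 -411.3688445   159.53841637] [-8.67435869e-01  6.41958477e-01  1.18378795e+00  3.02320087e-05
  1.31428459e+00  6.19533376e-01]
[(0.87, array([ 507., -408.])), (0.63, array([ 492., -565.]))]
H [ 520.64354216 -145.02919077  114.        ] z [ 0.70452252  0.06039889 -0.70710678]
[ 471.32696608 -149.25711277  163.49747468] [ 530.50685737 -144.18360638  104.10050506]
[-1,-0.0048,-0.0276,-0.0269,0,0,-0.176],
[-1,0.0001,-0.028,-0.0268,0.001,0,-0.175],
[-1,0.005,-0.0276,-0.0269,0.001,0,-0.176],
[-1,-0.0005,-0.0272,0,0,0,-0.157],
[-1,0.0038,-0.0269,0,0,0,-0.157],
[-1,0.0079,-0.0261,0.0001,0,0,-0.157],
[-1,0.0119,-0.0244,0,0,-0.001,-0.157],
[-1,0.0156,-0.0223,0,0,0,-0.157],
[-1,0.0134,0.008,0.0094,-0.13,0.017,-0.041],
[-1,0.0129,0.0073,0.0106,-0.13,0.017,-0.041],

[-1,0.0124,0.0063,0.0118,-0.131,0.017,-0.041],
[-1,0.012,0.0052,0.0126,-0.13,0.017,-0.041],
[-1,0.0116,0.004,0.0135,-0.13,0.018,-0.042],
[-1,0.0112,0.0026,0.0142,-0.13,0.017,-0.041],
end [ 461.3 -149.3  183.4] 14 rows
```

>>> send_rows(targets=[[-1,-0.0048,-0.0276,-0.0269,0,0,-0.176],[-1,0.0001,-0.028,-0.0268,0,0,-0.175],[-1,0.005,-0.0276,-0.0269,0,0,-0.176],[-1,-0.0005,-0.0272,0,0,0,-0.157],[-1,0.0038,-0.0269,0,0,0,-0.157],[-1,0.0079,-0.0261,0,0,0,-0.157],[-1,0.0119,-0.0244,0,0,0,-0.157],[-1,0.0156,-0.0223,0,0,0,-0.157],[-1,0.0134,0.008,0.0094,-0.13,0.017,-0.041],[-1,0.0129,0.0073,0.0106,-0.13,0.017,-0.041]])

```text
time_s: 20.3
eef_pos: [420.9, -195.9, 219.1]
ee_rot: [0.091, 0.732, 0.668, 0.098]
force: [0.4, -0.0, -1.3]
grip_width: 1.001
grip_force: 0.0
```

>>> send_rows(targets=[[-1,0.0124,0.0063,0.0118,-0.13,0.017,-0.041],[-1,0.012,0.0052,0.0126,-0.13,0.017,-0.041],[-1,0.0116,0.004,0.0135,-0.13,0.018,-0.042],[-1,0.0112,0.0026,0.0142,-0.13,0.017,-0.041],[-1,0,0,0,0,0,0],[-1,0,0,0,0,0,0],[-1,0,0,0,0,0,0],[-1,0,0,0,0,0,0],[-1,0,0,0,0,0,0],[-1,0,0,0,0,0,0]])

```text
time_s: 21.55
eef_pos: [460.1, -150.3, 182.0]
ee_rot: [0.251, 0.629, 0.682, 0.276]
force: [-0.6, -0.0, -0.1]
grip_width: 1.001
grip_force: 0.0
```

```bash
python3 - <<'E'
from b import *
s=ctrl.sense();p,R=pose(); print(p,s['joints'].round(2),(tool(YAW,-np.pi/4).inv()*R).as_rotvec().round(3))
c=ctrl.capture('wrist'); save(c,'w6')
for q in('lid_handle','lid_hinge','bath'): print(q,[(round(d['score'],2),np.round(d['point']).tolist(),b(fonz(c,d['point'],114)).round()) for d in ctrl.landmark_of(q,c)[:2]],[np.round(d['extent']).tolist() for d in ctrl.boxes_of(q,c)[:1]])
def fproj(c,X):
    R=np.array(c['R']);P=R@np.array(X)+np.array(c['t']).ravel();K=np.array(c['camera_matrix']);r=np.hypot(P[0],P[1]);th=np.arctan2(r,P[2]);return (K[0,0]*th*P[0]/r+K[0,2],K[1,1]*th*P[1]/r+K[1,2])
im=c['img'][:,:,::-1].copy()
for y in(-50,0,50): 
    u=fproj(c,w(-94,y,114)); print(y,np.round(u)); cv2.circle(im,tuple(int(round(v)) for v in u),2,(0,0,255),-1)
for q in((78,-90),(78,90),(-78,90),(-78,-90)):
    u=fproj(c,w(*q,82)); cv2.circle(im,tuple(int(round(v)) for v in u),2,(0,255,0),-1)
cv2.imwrite('pics/w6.png',cv2.resize(im,None,fx=1.5,fy=1.5))
E
```

```text
[ 460.09722163 -150.29205889  181.97667137] [-0.89  0.04  2.19  1.04  0.73 -1.72] [0.021 0.002 0.006]
lid_handle [(0.59, [265.0, 194.0], array([-87.,  -2., 114.]))] [[251.0, 121.0, 14.0, 132.0]]
lid_hinge [(0.97, [331.0, 161.0], array([ 12.,  12., 114.]))] [[241.0, 85.0, 105.0, 178.0]]
bath [(0.81, [253.0, 160.0], array([-100.,   29.,  114.]))] [[208.0, 88.0, 137.0, 211.0]]
-50 [259. 247.]
0 [259. 194.]
50 [258. 133.]
```

View pics/w6.png

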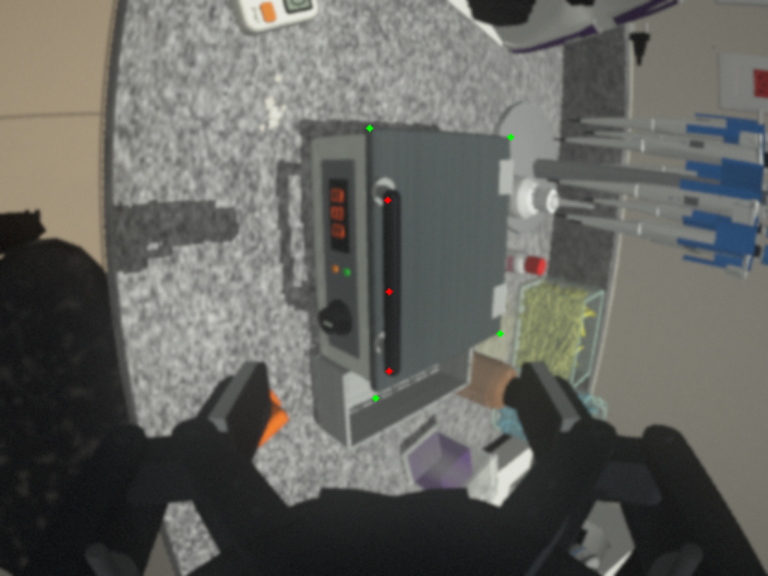

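The wrist view (1.5×) shows the handle bar from (390,193) to (392,372), and the projected model points lie on it within about 2 px across the bar. The fingers straddle that line, so I'm moving in.

```bash
python3 - <<'E'
from b import *
p,R=pose(); T=tool(YAW,-np.pi/4)
H=w(-93.3,2,114); z=T.apply([0,0,1])
q,Q=rows(p,R,[(H-50*z,T,3),(H+14*z,T,5)],-1)
E
```

```text
[-1,0.0006,-0.0012,0.0139,-0.007,-0.001,-0.002],
[-1,0.0007,-0.0014,0.0138,-0.007,-0.001,-0.002],
[-1,0.0007,-0.0014,0.0139,-0.007,0,-0.002],
[-1,0,0,0.0128,0,0,0],
[-1,0,0,0.0128,0,0,0],
[-1,0,0,0.0128,0,0,0],
[-1,0,0,0.0128,0,0,0],
[-1,0,0,0.0128,0,0,0],
end [ 531.1 -142.1  104.1] 8 rows
```

>>> send_rows(targets=[[-1,0.0006,-0.0012,0.0139,-0.007,0,-0.002],[-1,0.0007,-0.0014,0.0138,-0.007,0,-0.002],[-1,0.0007,-0.0014,0.0139,-0.007,0,-0.002],[-1,0,0,0.0128,0,0,0],[-1,0,0,0.0128,0,0,0],[-1,0,0,0.0128,0,0,0],[-1,0,0,0.0128,0,0,0],[-1,0,0,0.0128,0,0,0],[-1,0,0,0,0,0,0],[-1,0,0,0,0,0,0]])

```text
time_s: 23.15
eef_pos: [530.9, -141.9, 104.3]
ee_rot: [0.258, 0.624, 0.681, 0.283]
force: [-0.7, 0.4, 0.4]
grip_width: 1.0
grip_force: 0.0
```

>>> send_rows(targets=[[1,0,0,0,0,0,0],[1,0,0,0,0,0,0],[1,0,0,0,0,0,0],[1,0,0,0,0,0,0],[1,0,0,0,0,0,0],[1,0,0,0,0,0,0],[1,0,0,0,0,0,0],[1,0,0,0,0,0,0],[1,0,0,0,0,0,0],[1,0,0,0,0,0,0]], squeeze=40)

```text
time_s: 24.4
eef_pos: [532.0, -141.9, 105.3]
ee_rot: [0.259, 0.624, 0.681, 0.284]
force: [2.3, 2.6, 5.4]
grip_width: 0.101
grip_force: 39.0
```

The grip is on the bar, with an opening of about 9 mm and 39 N. I'm planning the 60° arc now.

```bash
cat > arc.py <<'E'
from b import *
O+=B.apply([2.4,0,0])
def bar(th): c,s=np.cos(th),np.sin(th); return w(74-168*c+42*s,b([531,-142.7,0])[1],72+168*s+42*c)
E
python3 - <<'E'
from arc import *
_,R=pose(); p=np.array([530.9,-141.9,104.3]); wp=[]
print('b tcp now',b([532,-141.9,105.3]))
N=30
for i in range(0,N+1):
    T=tool(YAW,np.radians(-45+45*i/N)); wp.append((bar(np.radians(60*i/N))+14*T.apply([0,0,1]),T,1))
rows(p,R,wp,1)
E
```

```text
b tcp now [-84.8177608    2.14772082 105.3       ]
[1,-0.0008,0.0011,0.0014,0.003,-0.003,0.001],
[1,0,0.0049,-0.003,0.026,0,0],
[1,0,0.0049,-0.003,0.027,0,0],
[1,0,0.0049,-0.0029,0.026,0,0],
[1,0,0.005,-0.0029,0.026,0,0],
[1,0,0.0049,-0.0028,0.026,0,0],
[1,0,0.005,-0.0028,0.026,0,0],
[1,0,0.0051,-0.0028,0.027,0,0],
[1,0,0.005,-0.0027,0.026,0,0],
[1,0,0.0051,-0.0026,0.026,0,0],

[1,0,0.0051,-0.0026,0.026,0,0],
[1,0,0.0051,-0.0026,0.026,0,0],
[1,0,0.0051,-0.0025,0.026,0,0],
[1,0,0.0052,-0.0024,0.027,0,0],
[1,0,0.0052,-0.0025,0.026,0,0],
[1,0,0.0051,-0.0023,0.026,0,0],
[1,0,0.0053,-0.0023,0.026,0,0],
[1,0,0.0052,-0.0023,0.026,0,0],
[1,0,0.0053,-0.0022,0.027,0,0],
[1,0,0.0052,-0.0022,0.026,0,0],

[1,0,0.0053,-0.0021,0.026,0,0],
[1,0,0.0054,-0.0021,0.026,0,0],
[1,0,0.0053,-0.002,0.026,0,0],
[1,0,0.0053,-0.002,0.026,0,0],
[1,0,0.0054,-0.0019,0.027,0,0],
[1,0,0.0054,-0.0018,0.026,0,0],
[1,0,0.0054,-0.0019,0.026,0,0],
[1,0,0.0054,-0.0017,0.026,0,0],
[1,0,0.0054,-0.0018,0.026,0,0],
[1,0,0.0055,-0.0016,0.027,0,0],

[1,0,0.0054,-0.0016,0.026,0,0],
end [ 642.8 -133.1  224.5] 31 rows
```

>>> send_rows(targets=[[1,0,0.0011,0,0,0,0],[1,0,0.0049,-0.003,0.026,0,0],[1,0,0.0049,-0.003,0.027,0,0],[1,0,0.0049,-0.0029,0.026,0,0],[1,0,0.005,-0.0029,0.026,0,0],[1,0,0.0049,-0.0028,0.026,0,0],[1,0,0.005,-0.0028,0.026,0,0],[1,0,0.0051,-0.0028,0.027,0,0],[1,0,0.005,-0.0027,0.026,0,0],[1,0,0.0051,-0.0026,0.026,0,0]], squeeze=60)

```text
time_s: 25.65
eef_pos: [549.8, -140.4, 152.0]
ee_rot: [0.182, 0.651, 0.71, 0.2]
force: [0.8, -0.9, -4.9]
grip_width: 0.084
grip_force: 58.8
```

>>> send_rows(targets=[[1,0,0.0051,-0.0026,0.026,0,0],[1,0,0.0051,-0.0026,0.026,0,0],[1,0,0.0051,-0.0025,0.026,0,0],[1,0,0.0052,-0.0024,0.027,0,0],[1,0,0.0052,-0.0025,0.026,0,0],[1,0,0.0051,-0.0023,0.026,0,0],[1,0,0.0053,-0.0023,0.026,0,0],[1,0,0.0052,-0.0023,0.026,0,0],[1,0,0.0053,-0.0022,0.027,0,0],[1,0,0.0052,-0.0022,0.026,0,0]])

```text
time_s: 26.9
eef_pos: [586.3, -137.4, 196.1]
ee_rot: [0.095, 0.669, 0.73, 0.105]
force: [-6.2, -1.2, 3.4]
grip_width: 0.089
grip_force: 59.2
```

>>> send_rows(targets=[[1,0,0.0053,-0.0021,0.026,0,0],[1,0,0.0054,-0.0021,0.026,0,0],[1,0,0.0053,-0.002,0.026,0,0],[1,0,0.0053,-0.002,0.026,0,0],[1,0,0.0054,-0.0019,0.027,0,0],[1,0,0.0054,-0.0018,0.026,0,0],[1,0,0.0054,-0.0019,0.026,0,0],[1,0,0.0054,-0.0017,0.026,0,0],[1,0,0.0054,-0.0018,0.026,0,0],[1,0,0.0055,-0.0016,0.027,0,0]])

```text
time_s: 28.15
eef_pos: [636.3, -133.4, 225.0]
ee_rot: [0.008, 0.676, 0.737, 0.009]
force: [-5.1, -1.0, 9.7]
grip_width: 0.089
grip_force: 59.0
```

>>> send_rows(targets=[[1,0,0.0054,-0.0016,0.026,0,0],[1,0,0,0,0,0,0],[1,0,0,0,0,0,0],[1,0,0,0,0,0,0],[1,0,0,0,0,0,0],[1,0,0,0,0,0,0],[1,0,0,0,0,0,0],[1,0,0,0,0,0,0],[1,0,0,0,0,0,0],[1,0,0,0,0,0,0]])

```text
time_s: 29.4
eef_pos: [641.6, -133.0, 226.8]
ee_rot: [0.0, 0.676, 0.737, 0.0]
force: [-4.0, -2.3, 8.8]
grip_width: 0.086
grip_force: 59.2
```

```bash
python3 - <<'E'
from arc import *
s=ctrl.sense(); p,R=pose(); z=R.apply([0,0,1]); 
for d in(11,12.6,14,16):
    q=b(p-d*z)-[74,0,72]; print(d,q.round(1),np.hypot(q[0],q[2]).round(1),'th',np.degrees(np.arctan2(q[2],-q[0])-np.arctan2(42,168)).round(2))
print(p,s['force'],z.round(3),s['joints'].round(2))
ims=[]
for n in('scene','top','wrist'):
    c=ctrl.capture(n); im=c['img'].copy()
    if n!='wrist':
        for deg,col in((55,(255,0,0)),(60,(0,255,0)),(65,(0,0,255))):
            t=np.radians(deg);pts=[]
            for y in(-90,90):
                x,zz=-152,10   # front top edge in lid axes
                pts.append(w(74+x*np.cos(t)+zz*np.sin(t),y,72-x*np.sin(t)+zz*np.cos(t)))
            u=proj(c,np.array(pts)); cv2.line(im,*[tuple(int(v*16) for v in a) for a in u],col,1,cv2.LINE_AA,4)
        u=proj(c,w(0,-20,150)).ravel().astype(int); im=im[max(u[1]-75,0):u[1]+75,max(u[0]-100,0):u[0]+100]
    ims.append(cv2.resize(im,(400,300),interpolation=cv2.INTER_CUBIC))
cv2.imwrite('pics/e.png',np.vstack([np.hstack(ims[:2]),np.hstack([ims[2],ims[2]*0])])[:,:,::-1])
E
```

```text
11 [-48.8   1.7 165.8] 172.8 th 59.55
12.6 [-48.8   1.7 167.4] 174.4 th 59.7
14 [-48.8   1.7 168.8] 175.7 th 59.83
16 [-48.8   1.7 170.8] 177.6 th 60.0
[ 641.62415391 -132.99900948  226.77624487] [-3.96539652 -2.25031267  8.82535623] [ 0.  0. -1.] [-0.38  0.61  1.05  0.    1.47 -0.47]
```

View pics/e.png

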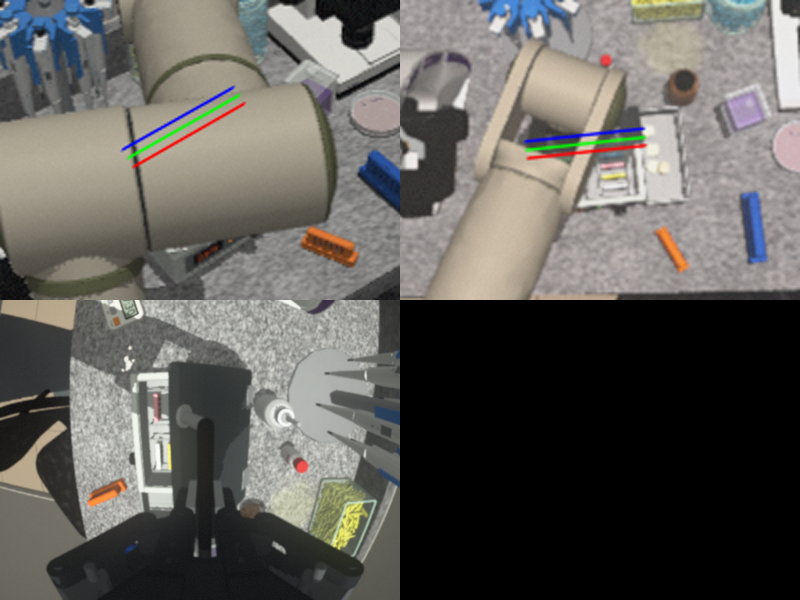

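```bash
python3 - <<'E'
from arc import *
c=ctrl.capture('wrist'); print(-np.array(c['R']).T@c['t'])
def fproj(X):
    P=np.array(c['R'])@np.array(X)+np.array(c['t']).ravel();K=np.array(c['camera_matrix']);r=np.hypot(P[0],P[1]);th=np.arctan2(r,P[2]);return np.array((K[0,0]*th*P[0]/r+K[0,2],K[1,1]*th*P[1]/r+K[1,2]))
L=lambda deg,x,y,z:(lambda t:w(74+x*np.cos(t)+z*np.sin(t),y,72-x*np.sin(t)+z*np.cos(t)))(np.radians(deg))
for deg in(56,58,60,62,64):
    print(deg,'front bottom',[fproj(L(deg,-152,y,0)).round(1).tolist() for y in(30,50)],'front top',[fproj(L(deg,-152,y,10)).round(1).tolist() for y in(30,50)],'hinge edge top',[fproj(L(deg,4,y,10)).round(1).tolist() for y in(30,50)])
g=cv2.cvtColor(c['img'],cv2.COLOR_RGB2GRAY).astype(int)
for r in(110,120,140):
    print(r,'L',g[r,195:240].tolist(),'R',g[r,300:325].tolist())
print([(d['score'],d['point']) for q in('lid_handle','lid_hinge') for d in ctrl.landmark_of(q,c)[:1]], fproj(bar(np.radians(60))))
E
```

```text
[634.74815353 -56.56523249 369.22926625]
56 front bottom [[202.8, 181.2], [201.2, 148.6]] front top [[214.8, 183.8], [213.5, 150.0]] hinge edge top [[320.7, 148.2], [321.5, 128.6]]
58 front bottom [[209.2, 182.5], [207.7, 149.3]] front top [[222.1, 185.0], [220.9, 150.7]] hinge edge top [[320.7, 148.1], [321.5, 128.6]]
60 front bottom [[216.0, 183.8], [214.7, 150.0]] front top [[229.8, 186.3], [228.8, 151.4]] hinge edge top [[320.7, 148.0], [321.4, 128.6]]
62 front bottom [[223.3, 185.0], [222.2, 150.7]] front top [[237.9, 187.4], [237.2, 152.1]] hinge edge top [[320.7, 148.0], [321.4, 128.5]]
64 front bottom [[231.0, 186.2], [230.1, 151.4]] front top [[246.5, 188.5], [246.0, 152.7]] hinge edge top [[320.6, 147.9], [321.4, 128.5]]
110 L [205, 205, 203, 204, 203, 201, 193, 178, 168, 162, 158, 156, 156, 158, 159, 168, 184, 194, 195, 177, 140, 97, 72, 68, 69, 69, 67, 67, 69, 69, 68, 67, 67, 65, 61, 62, 60, 58, 58, 59, 58, 59, 57, 58, 57] R [58, 58, 54, 57, 56, 57, 58, 57, 58, 58, 57, 59, 58, 59, 62, 68, 84, 102, 118, 129, 136, 141, 145, 151, 156]
120 L [129, 145, 165, 173, 170, 158, 132, 106, 98, 98, 113, 137, 157, 166, 166, 166, 159, 145, 132, 122, 104, 80, 69, 68, 68, 67, 67, 70, 66, 68, 67, 66, 64, 66, 62, 59, 60, 59, 58, 59, 58, 58, 58, 57, 57] R [55, 56, 56, 55, 54, 56, 57, 57, 57, 56, 59, 57, 63, 64, 76, 108, 141, 147, 146, 147, 147, 145, 148, 153, 160]
140 L [201, 180, 155, 138, 134, 130, 120, 103, 82, 70, 77, 96, 113, 120, 122, 123, 123, 124, 121, 117, 104, 86, 70, 69, 70, 69, 70, 69, 68, 68, 69, 79, 95, 105, 112, 113, 110, 103, 98, 97, 97, 98, 98, 95, 95] R [54, 55, 54, 56, 56, 55, 58, 57, 60, 60, 62, 61, 61, 62, 61, 68, 70, 69, 67, 73, 99, 136, 167, 177, 167]
[(0.78, [264.9, 261.1]), (0.75, [308.4, 176.7])] [264.89908972 257.41792164]
```

The lid's edges in the wrist view (columns 215.5 and 229.5) match the 60° prediction (214.7 and 228.8) within 1 px. The chips are in the tray, the scraper is standing, and the grip is holding, so I'm handing in.

```bash
python3 -c "
from rig import ctrl
print(ctrl.finish_job())"
```

```text
the job is handed in; nothing more can be done
None
```

The job is handed in: all four trimmings are in the catch tray, the scraper stands on the worktop, and the gripper is still holding the lid open by its handle at about 60 degrees.

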